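# Clamp the blister card in the loaded sealing jig

## Task

One of the two sealing jigs on the dispensing counter has a white blister card lying in its nest. Close that jig's toggle clamp: push its handle all the way down, past the over-center point, so that the clamp locks and holds the card down in its nest. Leave the empty jig's clamp open.

Things in the scene. Friction and masses are not known exactly. Their poses are not given: they have to be found in the camera images.
- loaded_hinge (a point): Fixed point on the handle's hinge, 60 mm above the counter, on the jig that holds the card. x: level, to the nest (centre 115 mm ahead); y: hinge axis; z up. The straight handle points to -x, its line through this point: black round grip, 20 mm thick, 50 to 135 mm from it. Base plate 12 mm high, 240 x 120 mm. Steel arm, hinged 53 mm ahead, stands up steeply; it swings down as the handle does.
- loaded_handle (a joint): Turn of that handle, rad; angle above level = 0.95 - value. 0: fully open, slanting up; it grows as pushed down. From about 0.65 the arm's rubber foot presses the card and the grip resists with 3 to 7 N; let go there, it springs back. Over-center at 0.88; beyond, it is driven to its stop at 1.00 (about level) and stays. Elsewhere light friction holds it.
- card: White blister card, 92 x 60 x 6 mm, two rows of five small amber blisters, lying loose in the loaded jig's nest (rim 5 mm high). Origin: centre of its underside, z up, x as the hinge point's x. It is not to be handled; the rubber foot of the clamp arm comes down on its middle.
- idle_handle (a joint): Turn of the handle of the other jig, rad, same meaning. That jig is built alike (aluminium plate, steel toggle clamp, black grip, dark nest rim) but its nest is empty. It starts open, near 0, and is to be left open.

How it is judged (in metres and radians):
At the end, for the whole second after the job is handed in: The loaded jig's handle is locked past center at its stop (joint above 0.94 rad) and at rest, the card lies in its nest (within 12 mm of the nest centre, not lifted more than 8 mm), and the empty jig's handle is still open (below 0.35 rad) (value of joint loaded_handle above 0.94 rad and velocity of joint loaded_handle between -0.05 and 0.05 rad/s and x of card in the frame of loaded_hinge between 0.103 and 0.127 m and y of card in the frame of loaded_hinge between -0.012 and 0.012 m and z of card in the frame of loaded_hinge between -0.055 and -0.04 m and value of joint idle_handle below 0.35 rad); the robot touches nothing.
It fails at once if The empty jig's handle is pushed down (beyond 0.5 rad) (value of joint idle_handle above 0.5 rad).
It also fails if it takes over 32 s, if anything falls off the work surface, if the arm or the gripper's body presses on something with over 40 N, if the wrist force passes 120 N, or if a joint passes its speed limit or range.

## Robot

A 7-joint arm with a two-finger parallel gripper is mounted at the origin on the work surface. World frame = base frame: x ahead of the robot, y to its left, z up, the work surface at z = 0. Lengths are in m, angles in degrees, forces in N, time in s.
With the tool pointing down it reaches from about 0.425 to 0.875 m from the base axis. Payload 4.7 kg.
Tool frame: the origin (TCP) lies at the centre of the arm's flange, where the gripper is bolted on; the fingertips stand 182 mm ahead of it and the grasp point (between the pads) lies 164 mm ahead of it; z points along the fingers, y is the line along which they close (so a half turn about z gives the same grasp; the last joint's range is limited). The gripper opens to 87 mm and grips with 3 to 60 N. Pads are 19 mm wide; open, the fingers measure 117 mm over their backs; the gripper's body (75 mm by 190 mm) begins 51 mm behind the grasp point.
Start: joints at [74.49, 18.392, -4.016, 83.108, 1.295, 78.541, -3.26], TCP at [0.183, -0.624, 0.405] pointing down, gripper open.
Joint ranges: [-163.93, 163.93], [-17.29, 119.83], [-79.2, 71.16], [3.27, 140.29], [-89.18, 269.18], [5.43, 117.66], [-154.24, 154.24]. Speed limits (degrees/s): [147.25, 147.25, 180, 180, 180, 180, 180].

## Interface

Orientations are given as [roll, pitch, yaw] about the fixed x, y, z axes, in that order (R = Rz(yaw) Ry(pitch) Rx(roll)).
In Python, from cell import env gives the robot as it stands. The module is installed in compiled form; this text tells all that it offers.
- The arm moves only by the tool step_arm, never from a script. Its argument "steps" is one flat list of numbers, 5 for each row, row after row: the opening, from 0 (shut) to 1 (fully open), then the shift along the tool's x, y, z in mm, then the turn about the tool's z in degrees. In form: [grip, dx, dy, dz, roll, grip, dx, dy, dz, roll, ...]. A call has 1 to 12 rows; each row shifts and turns the commanded pose from where the row before left it, along the tool's axes as they then stand; what a row does not reach is not made up. A row lasts 1/8 s, in which the tool goes at most 62.5 mm and 10.7 degrees, less where a joint would pass 70% of its speed; a pose out of reach is approached as far as the arm can. A call with a gripper value outside its range is refused whole. The fingers move at their own pace and stop on an object; "grip_force" is the grip in N (left out, the last holds). Time passes only in rows, so rows that do not move let the fingers close. It gives the time, the measured TCP pose, the force, the opening and the grip force at its end, in the units of the state.
- env.get_obs(): the state, without advancing time (a new reading comes with each control period).
- env.read_camera(name): name is "scene" or "top" or "wrist"; returns a dict with "image" (384x512x3 uint8, red, green, blue), "camera_matrix" (3x3 intrinsics, pixels), "R" (3x3) and "t" (3): a world point X has camera coordinates R X + t. Camera axes: x right, y down, z forward; pixel columns grow to the right and rows downward; lengths in m; the calibration is good to about 2 mm. A picture is of the moment at which its call begins. There is no depth.
- env.sign_off(): hands the job in; it is judged then, once.
The state is a dict: "time_s": time; "qpos": joint angles; "joint_velocities": joint speeds; "effort": joint torques, N m; "tool_pos": TCP position; "tool_rot": TCP orientation; "force": force on the tool from outside, world axes, zero at the start; "wrist_torque": the same for the moment, N m; "grip_width": finger opening in m; "grasp_force": force on a finger pad.
Only numpy, scipy, OpenCV 4.12 (cv2) and the standard library are available. Lean on these libraries where they do the work, as an engineer would, in place of code of your own. Each camera call takes 0.05 s, during which the arm holds its last target. There are 200 camera calls.

## Working session

There is one attempt and no reset: what is moved stays moved. The work goes in short steps, Python scripts to look and compute and a tool call to move; the robot and the scene stay as the last step left them, time stands still between calls to the robot, and variables do not carry over. Pictures are saved under pics/ and viewed, at most 10 in all, crops included, and the job is handed in when it is done.

Besides the shell and the picture viewer there is one more tool, called after "Call:" by a JSON object that holds its "name" and its "arguments". step_arm: Moves the arm, as the interface text tells. Its arguments: {"type":"object","properties":{"steps":{"type":"array","items":{"type":"number"}},"grip_force":{"type":"number"}},"required":["steps"]}

```bash
mkdir -p pics; cat > h.py <<'E'
import numpy as np, cv2
from cell import env
def snap(n,f):
    c=env.read_camera(n); cv2.imwrite(f'pics/{f}.png',c['image'][:,:,::-1]); np.savez(f'pics/{f}.npz',**{k:np.array(c[k]) for k in('image','camera_matrix','R','t')}); return c
def ray(c,u,v):
    K,R,t=c['camera_matrix'],c['R'],c['t']; d=R.T@np.linalg.inv(K)@np.array([u,v,1.]); return -R.T@t,d/np.linalg.norm(d)
def plane(c,u,v,z):
    o,d=ray(c,u,v); return o+d*(z-o[2])/d[2]
def tri(obs):
    A=0;b=0
    for c,u,v in obs:
        o,d=ray(c,u,v);P=np.eye(3)-np.outer(d,d);A=A+P;b=b+P@o
    X=np.linalg.solve(A,b); return X,[np.linalg.norm((np.eye(3)-np.outer(d,d))@(X-o)) for o,d in [ray(*q) for q in obs]]
def proj(c,X):
    p=c['camera_matrix']@(c['R']@np.array(X)+c['t']); return p[:2]/p[2]
E
python3 - <<'E'
from h import *
a=snap('scene','s0');b=snap('top','t0')
cv2.imwrite('pics/w0.png',snap('wrist','w0')['image'][:,:,::-1])
for c in(a,b):print(-c['R'].T@c['t'])
o=env.get_obs();print(o['tool_pos'],o['tool_rot'],o['time_s'],o['force'])
E
```

```text
[1.12797903 0.37988118 0.53591143]
[0.51930868 0.00874304 1.07007689]
[ 0.18254313 -0.62368738  0.40395521] [-1.79921243e+02  4.91934111e-03  1.63188295e+01] 0.15 [-0.30959144  0.59301934  0.20673055]
```

View pics/s0.png

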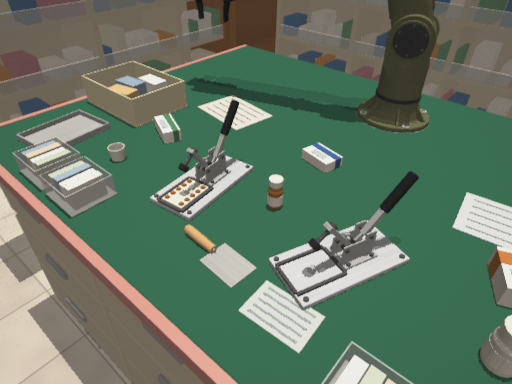

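View pics/t0.png

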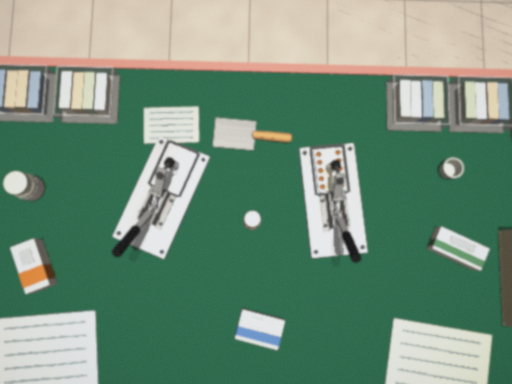

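The loaded jig is on the right in top (plate about (335,200), card (330,170), grip (348,243)). In the scene view it is on the left (card (185,193), grip from (224,132) to (235,103)). The idle jig's nest is empty.

```bash
python3 - <<'E'
from h import *
L=lambda f:dict(np.load(f'pics/{f}.npz'))
a,b=L('s0'),L('t0')
def grip(c,x0,y0,x1,y1,th=45):
    im=c['image'][y0:y1,x0:x1].astype(int); m=((im.max(2)<th)).astype(np.uint8)
    n,l,s,ce=cv2.connectedComponentsWithStats(m); 
    k=1+np.argmax(s[1:,4]); ys,xs=np.where(l==k); r=cv2.minAreaRect(np.c_[xs+x0,ys+y0].astype(np.float32))
    bx=cv2.boxPoints(r); e=[np.linalg.norm(bx[0]-bx[1]),np.linalg.norm(bx[1]-bx[2])]
    E=((bx[1]+bx[2])/2,(bx[0]+bx[3])/2) if e[0]>e[1] else ((bx[0]+bx[1])/2,(bx[2]+bx[3])/2)
    print(len(xs),r,E); return sorted(E,key=lambda p:p[1])
gs=grip(a,205,90,250,150); gt=grip(b,325,222,375,270)
# scene: small v = tip(top); top: large v = tip
for p,q in((gs[0],gt[1]),(gs[1],gt[0])): print(tri([(a,*p),(b,*q)]))
# plate
hsv=cv2.cvtColor(b['image'],cv2.COLOR_RGB2HSV); m=((hsv[...,1]<60)&(hsv[...,2]>120)).astype(np.uint8); m[:,:290]=0;m[:,380:]=0;m[:135]=0;m[270:]=0
ys,xs=np.where(cv2.morphologyEx(m,cv2.MORPH_OPEN,np.ones((3,3)))); r=cv2.minAreaRect(np.c_[xs,ys].astype(np.float32))
C=np.array([plane(b,*p,.012) for p in cv2.boxPoints(r)]);print(r,C,C.mean(0),np.linalg.norm(np.diff(C,axis=0),axis=1))
im=lambda c,x0,y0,x1,y1:cv2.resize(c['image'][y0:y1,x0:x1,::-1],(400,500),interpolation=cv2.INTER_CUBIC)
cv2.imwrite('pics/crop.png',np.hstack([im(a,150,90,262,230),im(b,285,135,381,275)]))
E
```

```text
243 ((229.45001220703125, 117.14999389648438), (7.273237228393555, 34.78504943847656), 18.43494987487793) (array([234.95001 , 100.649994], dtype=float32), array([223.95001, 133.65   ], dtype=float32))
201 ((350.3000183105469, 246.60000610351562), (30.857738494873047, 8.049844741821289), 63.43495178222656) (array([343.40002, 232.8    ], dtype=float32), array([357.2    , 260.40002], dtype=float32))
(array([ 0.5281009 , -0.19440356,  0.16636076]), [np.float64(0.00016675831747475266), np.float64(0.00016675831747478984)])
(array([ 0.58161356, -0.18163118,  0.1043354 ]), [np.float64(4.0631787933165204e-05), np.float64(4.0631787933147064e-05)])
((333.0, 200.0), (112.47732543945312, 57.98281478881836), 83.59564971923828) [[ 0.77243939 -0.10085769  0.012     ]
 [ 0.79000658 -0.22765133  0.012     ]
 [ 0.54630288 -0.25240175  0.012     ]
 [ 0.53028672 -0.12930454  0.012     ]] [ 0.65975889 -0.17755383  0.012     ] [0.12800482 0.2449573  0.12413477]
```

View pics/crop.png

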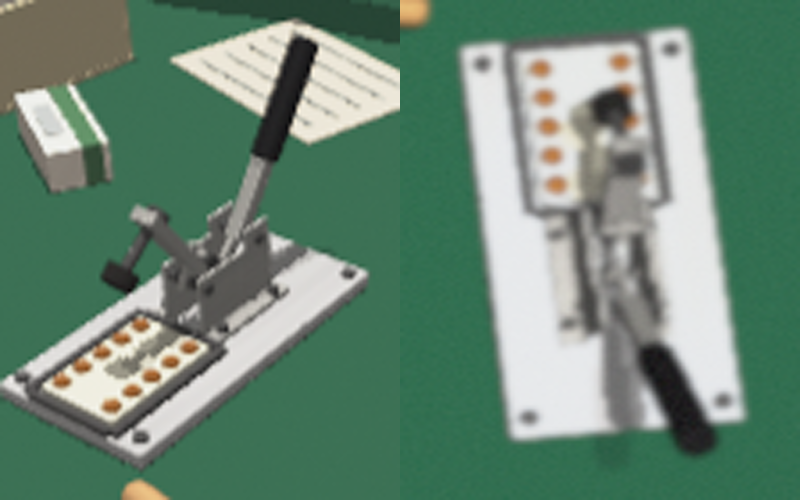

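Call:
{"name": "step_arm", "arguments": {"steps": [0,0,0,0,10,0,41,-36,0,0,0,41,-36,0,0,0,41,-36,0,0,0,41,-36,0,0,0,41,-36,0,0,0,41,-36,0,0,0,41,-36,0,0,0,41,-36,0,0,0,41,-36,0,0,0,41,-36,0,0,0,41,-33,0,0], "grip_force": 30}}

```text
time_s: 1.65
tool_pos: [0.5885, -0.1821, 0.4045]
tool_rot: [180.0, 0.0, 6.3]
force: [1.5, -0.2, 0.2]
grip_width: 0.0004
grasp_force: 0.0
```

```bash
python3 - <<'E'
from h import *
w=snap('wrist','w1');s=snap('scene','s1')
o=env.get_obs();print(o['tool_pos'],o['tool_rot'],o['time_s'],o['force'],o['grip_width'])
print(-w['R'].T@w['t'])
cv2.imwrite('pics/c1.png',np.hstack([w['image'][:,:,::-1][:, 56:456],cv2.resize(s['image'][60:230,120:290,::-1],(384,384))]))
for X in([.528,-.194,.166],[.5816,-.1816,.104],[.614,-.181,.06]):print(proj(w,X))
E
```

```text
[ 0.59079724 -0.17653319  0.40430322] [-1.79733815e+02 -1.37593345e-01  6.91487595e+00] 1.75 [ 0.51265968  0.39837466 -0.2713302 ] 0.00038904128341914646
[ 0.66518268 -0.17403729  0.38399449]
[265.77346816 281.33386674]
[258.41194077 197.1523684 ]
[261.32464535 157.31802539]
```

View pics/c1.png

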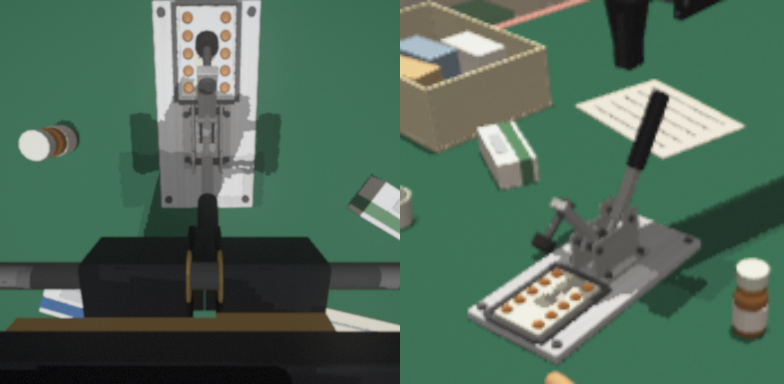

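The fingers are centred over the handle (handle column about 263, finger gap about 260 in the wrist view), well above the grip and aligned with it. Next I go down to touch it.

Call:
{"name": "step_arm", "arguments": {"steps": [0,0,0,18,0,0,0,0,18,0,0,0,0,17,0,0,-7,0,5,0,0,-7,0,5,0,0,-6,0,5,0,0,-5,0,3,0,0,-5,0,4,0,0,-5,0,4,0]}}

```text
time_s: 2.88
tool_pos: [0.5527, -0.1875, 0.3259]
tool_rot: [180.0, -0.0, 6.3]
force: [0.8, -0.2, 2.0]
grip_width: 0.0003
grasp_force: 0.4
```

```bash
python3 - <<'E'
from h import *
s=snap('scene','s2');w=snap('wrist','w2')
o=env.get_obs();print(o['tool_pos'],o['tool_rot'],o['time_s'],o['force'])
cv2.imwrite('pics/c2.png',np.hstack([w['image'][:,:,::-1][:, 56:456],cv2.resize(s['image'][60:230,120:290,::-1],(384,384))]))
E
```

```text
[ 0.55212864 -0.18758168  0.32519934] [-1.79994673e+02  7.22222964e-02  6.29659433e+00] 2.975 [-1.03448064 -0.78231115 -0.13148049]
```

View pics/c2.png

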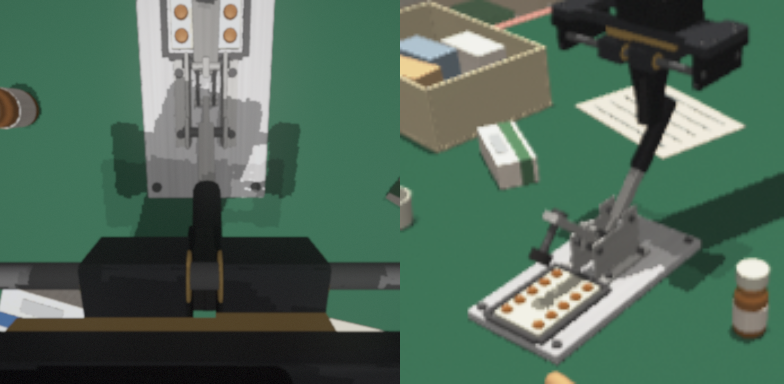

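Contact made at the upper-mid grip; the clamp arm has begun to swing and the card is in place. I continue along the arc.

Call:
{"name": "step_arm", "arguments": {"steps": [0,-5,0,4,0,0,-5,0,5,0,0,-4,0,5,0,0,-4,0,5,0,0,-4,0,5,0,0,-3,0,6,0,0,-2,0,4,0,0,-2,0,5,0,0,-2,0,4,0]}}

```text
time_s: 4.1
tool_pos: [0.522, -0.1908, 0.2824]
tool_rot: [180.0, -0.0, 6.3]
force: [0.9, 0.0, 0.8]
grip_width: 0.0003
grasp_force: 0.6
```

Call:
{"name": "step_arm", "arguments": {"steps": [0,-2,0,4,0,0,-2,0,5,0,0,-1,0,4,0,0,0,0,0,0]}}

```text
time_s: 4.6
tool_pos: [0.5171, -0.1914, 0.2696]
tool_rot: [180.0, -0.0, 6.3]
force: [1.0, 0.0, 2.3]
grip_width: 0.0002
grasp_force: 0.8
```

```bash
python3 - <<'E'
from h import *
s=snap('scene','s3');w=snap('wrist','w3')
o=env.get_obs();print(o['tool_pos'],o['tool_rot'],o['time_s'],o['force'])
cv2.imwrite('pics/c3.png',np.hstack([w['image'][:,:,::-1][:, 56:456],cv2.resize(s['image'][60:230,120:290,::-1],(384,384))]))
E
```

```text
[ 0.51702066 -0.19139572  0.26960949] [-1.79998324e+02  1.25267217e-02  6.32058531e+00] 4.7 [ 1.39517736 -0.03178344  1.49663051]
```

View pics/c3.png

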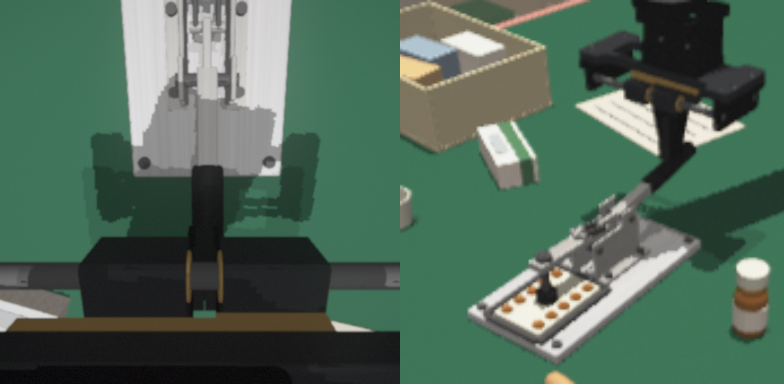

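The foot is just over or on the card and the handle is about 10-15° above level. I push through over-center.

Call:
{"name": "step_arm", "arguments": {"steps": [0,-1,0,4,0,0,-1,0,4,0,0,-1,0,4,0,0,0,0,4,0]}}

```text
time_s: 5.2
tool_pos: [0.5133, -0.1918, 0.2527]
tool_rot: [-180.0, 0.1, 6.3]
force: [-0.2, 0.6, -0.4]
grip_width: 0.0006
grasp_force: 0.0
```

Call:
{"name": "step_arm", "arguments": {"steps": [0,0,0,3,0,0,0,0,3,0,0,0,0,0,0]}}

```text
time_s: 5.58
tool_pos: [0.5139, -0.1917, 0.248]
tool_rot: [180.0, 0.0, 6.3]
force: [-2.1, 0.8, 3.1]
grip_width: 0.0005
grasp_force: 1.6
```

```bash
python3 - <<'E'
from h import *
s=snap('scene','s4')
o=env.get_obs();print(o['tool_pos'],o['time_s'],o['force'])
cv2.imwrite('pics/c4.png',cv2.resize(s['image'][60:230,120:290,::-1],(576,576),interpolation=cv2.INTER_CUBIC))
E
```

```text
[ 0.51393069 -0.19171824  0.24795279] 5.625 [-2.07569568  0.00861557  2.43626226]
```

View pics/c4.png

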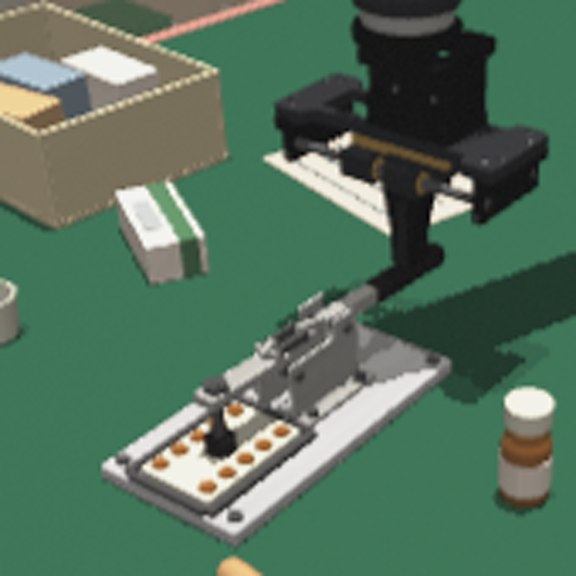

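The handle looks level and the force dropped, then returned, which fits a snap to the stop. I press slightly more to confirm the stop, then retreat.

Call:
{"name": "step_arm", "arguments": {"steps": [0,0,0,2,0,0,0,0,1,0,0,0,0,0,0]}}

```text
time_s: 6.0
tool_pos: [0.5141, -0.1916, 0.2474]
tool_rot: [179.9, 0.1, 6.3]
force: [-8.4, 2.2, 19.8]
grip_width: 0.0004
grasp_force: 10.0
```

Call:
{"name": "step_arm", "arguments": {"steps": [0,0,0,-10,0,0,0,0,-30,0,0,0,0,-40,0,0,0,0,-40,0,0,0,0,-40,0,0,-30,0,0,0,0,-30,0,0,0,0,0,0,0,0]}}

```text
time_s: 7.0
tool_pos: [0.453, -0.199, 0.4048]
tool_rot: [179.9, 0.0, 6.2]
force: [1.0, -0.1, -0.1]
grip_width: 0.0006
grasp_force: 0.0
```

```bash
python3 - <<'E'
from h import *
s=snap('scene','s5');t=snap('top','t5')
o=env.get_obs();print(o['tool_pos'],o['time_s'],o['force'])
f=lambda i:cv2.resize(i,(400,400),interpolation=cv2.INTER_CUBIC)
cv2.imwrite('pics/c5.png',np.hstack([f(s['image'][80:230,130:280,::-1]),f(t['image'][130:280,260:410,::-1])]))
E
```

```text
[ 0.45467919 -0.19828526  0.4048868 ] 7.1 [ 0.15414356 -0.3179482  -0.15264894]
```

View pics/c5.png

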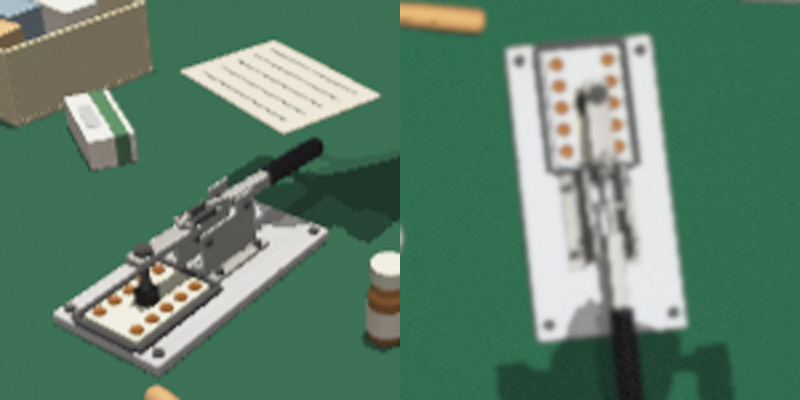

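The handle stays down and level after release (it met a hard stop at about 20 N), the foot is on the card, and the card is in its nest. The gripper is clear.

```bash
python3 -c "
from cell import env
print(env.sign_off())"
```

```text
the job is handed in; nothing more can be done
None
```

The loaded jig's clamp is closed: its handle stayed down at its stop after I released it, with the rubber foot on the card in its nest. The arm never went near the empty jig, and I handed the job in at about 7 s; no verdict came back.

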